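# Refit the crank of a hand mill with its spring clip

### The arm

A 6-joint arm with a two-finger parallel gripper is mounted at the origin on a cart in front of the work surface, level with it; the furniture and walls round the work are solid. World frame = base frame: x ahead of the robot, y to its left, z up, the work surface at z = 0. Lengths are in m, angles in rad, forces in N, time in s.
With the tool pointing down it reaches from about 0.375 to 0.975 m from the base axis. Payload 3.8 kg.
Tool frame: the origin (TCP) lies at the very end of the fingers, on their centre line; the grasp point (between the pads) lies 19 mm behind it (bot.pinch_z is the distance from the TCP to the grasp point, in m); x points along the fingers, y is the direction in which the jaws open and shut, and the axes are right-handed (so a half turn about x gives the same grasp; the last joint's range is limited). The gripper opens to 85 mm and grips with 20 to 120 N. Pads are 22 mm wide; open, the fingers measure 114 mm over their backs; the gripper's body (76 mm by 85 mm) begins 54 mm behind the grasp point. The pads swing forward as they close: fully open they stand 13 mm farther back than shut.
Start: joints at [1.251, 0.264, 1.604, -0, 1.274, -0.037], TCP at [0.188, 0.648, 0.231] pointing down, gripper open.
Joint ranges: [-2.63, 2.63], [-0.94, 2.18], [0.31, 2.57], [-1.31, 4.45], [0, 2.66], [-2.55, 2.55]. Speed limits (rad/s): [2.57, 2.57, 3.14, 3.14, 3.14, 3.14].

### API

Orientations are given as a rotation vector (axis times angle).
In Python, from workcell import monitor, imaging, finish_job, bot gives the robot as it stands.
- The arm moves only by the tool jog_arm, never from a script. Its argument "rows" is a list of rows, each a list of 7 numbers: the shift along the tool's x, y, z in m, then the turn, a rotation vector about the tool's x, y, z in rad, then the opening in per cent of the stroke, from 0 (shut) to 100 (fully open). A call has 1 to 20 rows; each row is the pose to reach, as a shift and turn from the pose measured when the call began, along the tool's axes at that moment; what a row does not reach only later rows make up. A row lasts 1/10 s, in which the tool goes at most 50 mm and 8.59 degrees, less where a joint would pass 70% of its speed; a pose out of reach is approached as far as the arm can. A call with a gripper value outside its range is refused whole. The fingers move at their own pace and stop on an object; "force" is the grip in N (left out, the last holds). Time passes only in rows, so rows that repeat a pose let the fingers close. It gives the time, the measured TCP pose, the force and the opening at its end, in the units of the state.
- monitor.read_state(): the state, without advancing time (a new reading comes with each control period).
- imaging.read_camera(name): name is "side" or "top"; returns the picture (384x512x3 uint8, blue, green, red); there is no depth.
- imaging.camera_params(name): a dict with "fx", "fy", "cx", "cy" (pixels), "k1" (the pictures are not rectified: a ray, as slopes to the right and down, at radius r is drawn at 1 + k1 r^2 times it, then the intrinsics apply), "T" (4x4, takes a point from camera to world coordinates). Camera axes: x right, y down, z forward; pixel columns grow to the right and rows downward; lengths in m; the calibration is good to about 2 mm. A picture is of the moment at which its call begins. camera_params takes no time and is no camera call.
- finish_job(): hands the job in, once; it reports no verdict.
The state is a dict: "time": time; "q": joint angles; "joint_vel": joint speeds; "joint_torque": joint torques, N m; "tool_pos": TCP position; "tcp_rot": TCP orientation; "wrist_force": force on the tool from outside, world axes, zero at the start; "torque": the same for the moment, N m; "width": opening from 0.0 (shut) to 1.0 (fully open).
Only numpy, scipy, OpenCV 4.12 (cv2) and the standard library are available. Lean on these libraries where they do the work, as an engineer would, in place of code of your own. Each camera call takes 0.05 s, during which the arm holds its last target. There are 200 camera calls.

### The job

The hand mill has been cleaned and its crank only dropped loosely on the spindle: push the crank's hub gently down the spindle until it is fully home. Then press the spring clip sideways into the spindle's groove just above the hub until it snaps round the spindle, and let go of it; do not force anything, least of all the clip against the spindle's wider head. Leave the things round about where they stand.

Things in the scene. Friction and masses are not known exactly. Their poses are not given: they have to be found in the camera images.
- mill: Hand mill, fixed on its rubber foot: beech box 120 x 120 mm (foot 132 mm) with a drawer knob at -x, plate and dome of steel up to 103 mm. Origin on the upright spindle's axis, at the underside; z up. The spindle rises from the dome and carries the crank's hub. Its height follows the grind setting and is NOT reported: with the hub home, the hub's top face is 122 to 142 mm above this origin. Find it by touch.
- mill_axis (a point): Point on the spindle axis, fixed to the mill, 122 mm above its underside; axes as the mill's. Heights on the spindle from the hub's top face when home: 26 mm thick up to +2 mm, groove with a core 15 mm thick from +2 to +9 mm, head 26 mm thick from +9 to +28 mm. The 5 mm clip goes in with its underside 2 to 4 mm above that face; elsewhere it cannot spread far enough. A raised hub covers the groove.
- hub (a joint): How far the hub, a flat-topped dark steel disc 60 mm across and 16 mm thick, is above its home seat, m: 0 = home, at most 0.013; starts 7 to 12 mm up. The spindle's head stands up through its middle. It slides stiffly: about 4 N downwards moves it, it stays where it is left and stops hard at home.
- crank (a joint): Direction of the crank arm, rad: angle about z from the mill's +x to the arm, counterclockwise from above. The arm is a flat bar, its top 5 mm below the hub's top face; at its end, 97 mm from the axis, stands a wooden knob 30 mm thick, its top 40 mm above the hub's top face. It turns about the spindle with light friction.
- clip_bore (a point): Spring clip lying flat: centre of its bore, 2.5 mm above its underside. Horseshoe of 5 mm steel wire, bore 17 mm; a tail runs back to an upright grip. x: out through the open mouth, the way it is pushed on; z: up. Sprung arms reach 18 mm ahead, tips flared to 18 mm inside, throat 11 mm. About 8 N pushes it over the groove's core; then the arms snap shut and this point is on the spindle axis within 2.5 mm.
- clip_grip (a point): Centre of the clip's upright black plastic finger grip, half-way up: 22 mm long (x), 14 mm wide (y), 34 mm high, its foot level with the clip's underside. It lies 42 mm behind the bore's centre and 14.5 mm above it; axes as the clip's. Take it from above across its 14 mm width. The clip weighs about 50 g.
- clip_left (a joint): Spring deflection of the clip's left (+y) arm, rad: 0 = sprung shut, about 0.13 = spread over the groove's core.
- clip_right (a joint): The same for the clip's right (-y) arm.
- mug: Bystander: mug, 81 mm across, 101 mm high; origin at the underside.
- tin_1: Bystander: flat round tin, 86 mm across, 40 mm high; origin at the underside.
- spice_1: Bystander: small jar with a screw lid, 46 mm across, 98 mm high; origin at the underside.
- soy_small: Bystander: small dark bottle, 40 mm across, 145 mm high; origin at the underside.
- spoon: Bystander: spoon with a dark wooden handle, 160 mm long, lying flat in front of the mill; origin at its middle, underside.

How it is judged:
By the outcome, as a careful person would: the job done as asked, in the order asked, and still so for the second after the job is handed in, with the robot touching nothing.
It also fails if it takes over 53 s, if anything falls off the work surface, if the arm or the gripper's body presses on something with over 40 N, if the wrist force passes 120 N, or if a joint passes its speed limit or range.

## Working session

There is one attempt and no reset: what is moved stays moved. The work goes in short steps, Python scripts to look and compute and a tool call to move; the robot and the scene stay as the last step left them, time stands still between calls to the robot, and variables do not carry over. Pictures are saved under pics/ and viewed, about 8 in all and at most 12, crops included, and the job is handed in when it is done.

Besides the shell and the picture viewer there is one more tool, called after "Call:" in YAML: its name, and indented under it one key for each argument. jog_arm: Moves the arm, as the interface text tells. Its arguments: {"type":"object","properties":{"rows":{"type":"array","items":{"type":"array","items":{"type":"number"}}},"force":{"type":"number"}},"required":["rows"]}

```bash
ls; mkdir -p pics
cat > h.py <<'E'
import numpy as np, cv2
from workcell import monitor, imaging, bot
from scipy.spatial.transform import Rotation as R
def shot(cam,name=None):
    im=imaging.read_camera(cam)
    if name: cv2.imwrite('pics/'+name+'.png',im)
    return im
def ray(cam,u,v):
    p=imaging.camera_params(cam); xd=(u-p['cx'])/p['fx']; yd=(v-p['cy'])/p['fy']
    x,y=xd,yd
    for _ in range(30):
        s=1+p['k1']*(x*x+y*y); x,y=xd/s,yd/s
    T=np.array(p['T']); return T[:3,3],T[:3,:3]@np.array([x,y,1.])
def onz(cam,u,v,z):
    o,d=ray(cam,u,v); return o+d*(z-o[2])/d[2]
def proj(cam,P):
    p=imaging.camera_params(cam);T=np.array(p['T'])
    c=T[:3,:3].T@(np.array(P)-T[:3,3]); x,y=c[0]/c[2],c[1]/c[2]; s=1+p['k1']*(x*x+y*y)
    return np.array([p['fx']*x*s+p['cx'],p['fy']*y*s+p['cy']])
def two(c1,a,c2,b):
    o1,d1=ray(c1,*a);o2,d2=ray(c2,*b)
    t=np.linalg.lstsq(np.array([d1,-d2]).T,o2-o1,rcond=None)[0]
    p,q=o1+d1*t[0],o2+d2*t[1]; return (p+q)/2,np.linalg.norm(p-q)
E
python3 - <<'E'
from h import *
print(monitor.read_state()); 
for c in('top','side'):
    shot(c,c+'0'); p=imaging.camera_params(c); print(p)
E
```

```text
pics
{'time': 0.0, 'q': array([ 1.25107640e+00,  2.64774257e-01,  1.60538463e+00, -5.42509859e-06,
        1.27371285e+00, -3.69399571e-02]), 'joint_vel': array([ 6.02401936e-04, -4.54692780e-04,  2.81998931e-04,  1.28208368e-03,
        1.35940251e-03, -8.26984436e-05]), 'joint_torque': array([-5.03924657e-04, -5.15113735e+01, -3.67311788e+01, -1.75900336e-04,
        1.31862643e-02,  1.85702334e-06]), 'tool_pos': array([0.18813897, 0.6474785 , 0.22994208]), 'tcp_rot': array([ 0.22020472,  1.55977488, -0.2237392 ]), 'wrist_force': array([ 0.60746147, -0.39443056, -0.26465705]), 'torque': array([ 0.00801549,  0.06177699, -0.05302406]), 'width': 0.9987576900572455}
{'fx': 446.0786389214327, 'fy': 446.0786389214327, 'cx': 258.21298040127044, 'cy': 192.64591247100788, 'k1': -0.13115826834290717, 'T': array([[ 2.07461583e-02, -9.76030360e-01,  2.16643330e-01,
         1.62832554e-01],
       [-9.99768138e-01, -2.15029911e-02, -1.13654110e-03,
         7.66050146e-02],
       [ 5.76777822e-03, -2.16569520e-01, -9.76250160e-01,
         1.46717364e+00],
       [ 0.00000000e+00,  0.00000000e+00,  0.00000000e+00,
         1.00000000e+00]])}
{'fx': 428.6695778890185, 'fy': 428.6695778890185, 'cx': 247.61454135174978, 'cy': 183.15124818707454, 'k1': -0.008655850076545344, 'T': array([[ 0.96284589, -0.12010428,  0.24187343,  0.17553759],
       [-0.26934536, -0.4918287 ,  0.82798406, -1.04969368],
       [ 0.01951587, -0.86236854, -0.50590477,  0.7963862 ],
       [ 0.        ,  0.        ,  0.        ,  1.        ]])}
```

View pics/top0.png

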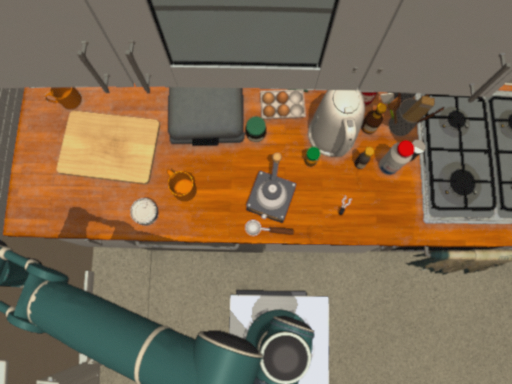

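View pics/side0.png

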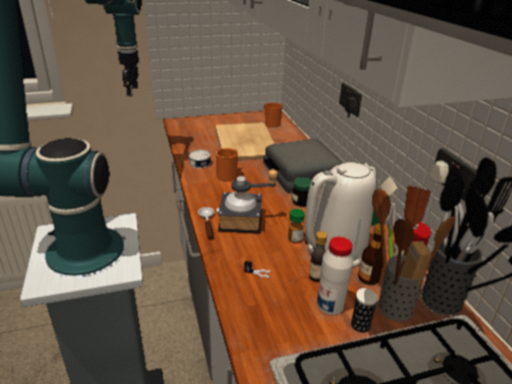

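Top view: mill about (272,195), crank knob (277,158), clip about (345,205) with its grip at the lower left, and spoon (268,229). Side view: mill (242,208), clip (257,269). Next, enlarged crops.

Run:
```python
from h import *
t=cv2.imread('pics/top0.png');s=cv2.imread('pics/side0.png')
a=cv2.resize(t[145:225,235:305],None,fx=5.5,fy=5.5,interpolation=cv2.INTER_CUBIC)
b=cv2.resize(t[190:220,330:360],(220,220),interpolation=cv2.INTER_CUBIC)
c=cv2.resize(s[165:245,210:285],None,fx=5,fy=5,interpolation=cv2.INTER_CUBIC)
d=cv2.resize(s[255:285,238:278],(220,165),interpolation=cv2.INTER_CUBIC)
o=np.zeros((600,800,3),np.uint8)
o[:a.shape[0],:a.shape[1]]=a;o[:c.shape[0],400:400+c.shape[1]]=c
b=b[:150];o[445:595,0:220]=b;o[405:570,400:620]=d
cv2.imwrite('pics/c0.png',o)
for n,u,v in(('hub',272.5,189),):
    print(onz('top',u,v,.145))
print(onz('top',277,157,.18),onz('top',345,205,.005))
```

```text
[0.46855893 0.0318412  0.145     ]
[0.55971387 0.02079409 0.18      ] [ 0.45124373 -0.21734347  0.005     ]
```

View pics/c0.png

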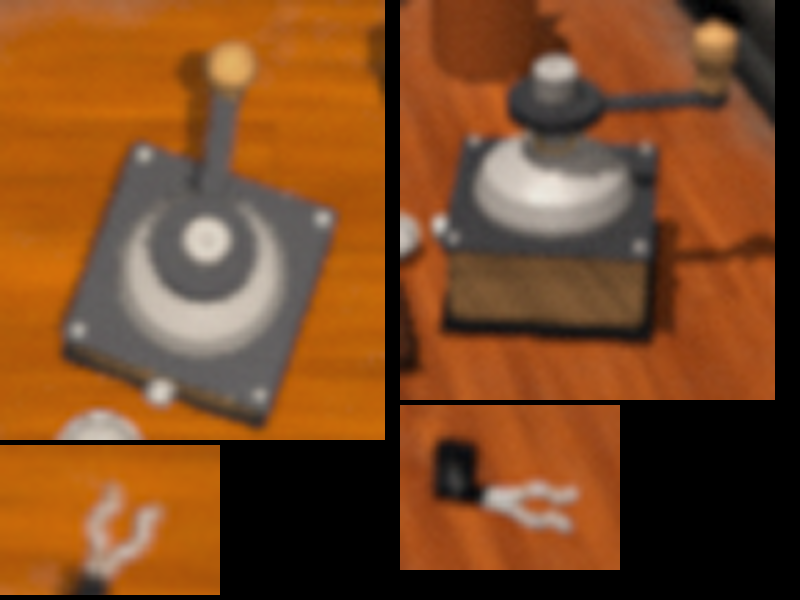

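Crop: the spindle head's top is at top px about (272.5,188.6) and side px about (241,178.6). The crank points to about +x, the clip's mouth to +x with a slight turn to -y, and its black grip is at the rear. Next come exact centroids.

Run:
```python
from h import *
t=cv2.imread('pics/top0.png');s=cv2.imread('pics/side0.png')
def comps(im,box,f,inv=False,n=4,mn=4):
    u0,v0,u1,v1=box; m=f(im[v0:v1,u0:u1].astype(int)).astype(np.uint8)
    k,l,st,c=cv2.connectedComponentsWithStats(m,connectivity=4)
    for i in sorted(range(1,k),key=lambda i:-st[i,4])[:n]:
        if st[i,4]>=mn: print('  ',np.round(c[i]+[u0,v0],2),st[i,4],'box',st[i,:4]+[u0,v0,0,0])
sat=lambda a:a.max(2)-a.min(2)
bright=lambda a:(a.min(2)>125)&(sat(a)<60)
dark=lambda a:(a.max(2)<60)
print('top bright');comps(t,(240,150,305,230),bright,n=7)
print('top hub dark');comps(t,(255,170,290,210),lambda a:(a.max(2)<110)&(sat(a)<40))
print('side bright');comps(s,(210,165,285,245),bright,n=7)
print('top clip bright');comps(t,(330,190,360,220),lambda a:(sat(a)<90)&(a.min(2)>80))
print('top grip');comps(t,(330,190,360,220),dark)
print('side clip');comps(s,(238,255,278,285),lambda a:(sat(a)<70)&(a.min(2)>100))
print('side grip');comps(s,(238,255,278,285),dark)
print('knob top');comps(t,(265,148,290,170),lambda a:(a[:,:,0]>60)&(a[:,:,1]>140))
print('side head minrow');print(s[172:192,234:250].max(2)); print(s[256:278,243:276].min(2))
```

```text
top bright
   [271.65 199.14] 333 box [258 184  28  25]
   [253.99 225.56] 138 box [246 220  23  10]
   [272.21 188.11] 63 box [268 184   9   9]
   [263.6 215.6] 15 box [262 214   4   4]
   [293.  184.5] 6 box [292 184   3   2]
   [260.5 172.5] 4 box [260 172   2   2]
   [248.5 204.5] 4 box [248 204   2   2]
top hub dark
   [271.35 188.32] 619 box [255 170  35  40]
side bright
   [238.02 202.92] 324 box [226 193  28  18]
   [240.5 178.5] 28 box [237 177   8   4]
   [210.89 211.17] 18 box [210 208   3   7]
   [217.57 209.71] 7 box [217 208   2   4]
top clip bright
   [345.3  202.12] 57 box [342 196  10  12]
top grip
   [341.17 210.83] 12 box [340 209   4   5]
side clip
   [260.94 272.53] 72 box [253 269  17   9]
side grip
   [248.07 266.79] 70 box [245 262   8  11]
knob top
   [276.85 156.23] 39 box [274 153   7   7]
side head minrow
[[102  97  90  85  86  86  87  93 114 139 159 166 163 160 156 156]
 [101 100  91  83  84  87  83  80  85 116 150 164 164 163 158 155]
 [101  98  88  85  86  86  85  82  80 105 144 162 167 166 160 156]
 [101  97  87  87  93 103 108 106 102 114 145 161 164 
[... 3400 characters left out ...]
9  30  31  28]
 [ 22  22  24  24  24  24  23  23  22  49  90 119 138 154 160 152 131  97
   58  40  37  46  70  78  68  55  43  33  30  29  31  31  28]
 [ 21  24  25  27  32  29  30  30  28  35  49  65  77  98 118 136 148 133
  107  87  79  93 108  97  72  47  31  28  29  34  32  30  30]
 [ 24  24  24  26  28  29  31  31  30  29  26  27  30  37  57  90 122 141
  144 137 128 135 146 138 125  91  49  33  30  31  29  30  29]
 [ 26  23  24  21  28  29  32  32  31  30  28  24  23  21  24  39  72 105
  131 139 133 127 129 141 147 122  70  37  28  29  30  32  29]
 [ 26  24  24  23  25  28  30  30  33  31  29  27  24  20  24  21  36  54
   78  83  85  75  76  98 120 108  70  36  29  29  30  32  29]]
```

Run:
```python
from h import *
t=cv2.imread('pics/top0.png')
print('head',two('top',(272.2,188.1),'side',(240.6,178.2)))
print('knob top', onz('top',276.85,156.2,.185))
# mill plate corners screws, drawer knob
print('drawer knob',onz('top',263.6,215.6,.06))
for z in(.155,.165):print(z,onz('top',272.2,188.1,z),onz('side',240.6,178.2,z))
print('grip',onz('top',341.17,210.83,.030),two('top',(341.17,210.83),'side',(248.07,266.79)))
for z in(.014,.017,.02): print(z,onz('side',248.07,266.79,z))
a=t[192:216,336:356]; print(a.min(2)); print(a.max(2))
P=imaging.camera_params
print('scale',np.linalg.norm(onz('top',341,210,0)-onz('top',342,210,0)))
print(R.from_rotvec(monitor.read_state()['tcp_rot']).as_matrix().round(3), bot.pinch_z, [x for x in dir(bot) if x[0]!='_'])
```

```text
head (array([0.46922752, 0.03309729, 0.15517458]), np.float64(0.00049440678024282))
knob top [0.56067096 0.0214885  0.185     ]
drawer knob [0.40034975 0.0561936  0.06      ]
0.155 [0.46901645 0.03312457 0.155     ] [0.46957214 0.03345669 0.155     ]
0.165 [0.46668304 0.03345593 0.165     ] [0.46498778 0.01656905 0.165     ]
grip [ 0.42650872 -0.19919233  0.03      ] (array([ 0.42948369, -0.2020485 ,  0.01533097]), np.float64(0.0005614409576853518))
0.014 [ 0.43020855 -0.20057364  0.014     ]
0.017 [ 0.42923203 -0.20382953  0.017     ]
0.02 [ 0.42825552 -0.20708542  0.02      ]
[[ 10  10  10  10  10  10  10  10  10  10  10  10  10  10  10  10  10  10
   10  10]
 [ 10  10  10  14  11  15  13  10  10  10  10  10  10  10  10  10  10  10
   10  10]
 [ 10  10  10  13  23  19  28  19  23  34  10  10  10  10  10  10  10  10
   10  10]
 [ 10  10  10  10  10  15  30  41  68  81  56  13  10  10  10  10  10  10
   10  10]
 [ 10  10  10  10  10  10  10  43  89 111  82  32  10  10  10  10  10  10
   10  10]
 [ 10  10  10  10  10  10  14  68 112 127  92  38  10  10  27  30  10  10
   10  10]
 [ 10
[... 3000 characters left out ...]
  54 103 162 185 187 186 184 184 183 182 182
  180 180]
 [189 162 127  93  60  43  43  60 112 168 193 196 194 195 193 193 195 194
  194 194]
 [194 165 122  82  52  47  49  84 141 185 201 202 200 199 198 198 199 200
  202 202]
 [199 171 121  69  42  45  61 109 166 194 201 202 202 201 201 201 202 202
  202 202]
 [197 181 133  72  39  45  80 135 176 192 193 192 192 193 194 195 195 194
  194 193]
 [184 175 144 100  69  77 114 155 178 184 183 183 183 184 185 186 187 186
  184 183]
 [173 170 159 139 124 128 147 165 173 174 176 175 176 177 178 179 179 178
  180 179]]
scale 0.003394952166232666
[[-0.001  0.279  0.96 ]
 [-0.002  0.96  -0.279]
 [-1.    -0.002 -0.   ]] 0.0187 ['MotionError', 'pinch_z']
```

Run:
```python
from h import *
t=cv2.imread('pics/top0.png').astype(int)
# dark edge half-level centroid of grip (weights), wire weights
a=t[192:220,334:358]; u,v=np.meshgrid(np.arange(334,358),np.arange(192,220))
w=np.clip(a.min(2)-50,0,None)*(v<207); 
P=np.array([onz('top',x,y,.0025)[:2] for x,y in zip(u[w>0],v[w>0])]); ww=w[w>0]
c=(P*ww[:,None]).sum(0)/ww.sum(); 
print('wire centroid',c)
g=np.clip(110-a.max(2),0,None).astype(float); gu,gv=(u*g).sum()/g.sum(),(v*g).sum()/g.sum()
print('grip px',gu,gv,onz('top',gu,gv,.034),onz('top',gu,gv,.017))
G=two('top',(gu,gv),'side',(248.07,266.79));print(G)
for tip in((345.1,194.8),(350.3,197.6)): print('tip',onz('top',*tip,.0025))
m=(onz('top',345.1,194.8,.0025)+onz('top',350.3,197.6,.0025))[:2]/2
for gg in (onz('top',gu,gv,.034)[:2],onz('top',gu,gv,.025)[:2],G[0][:2]):
    d=m-gg;e=c-gg;print(np.linalg.norm(d),np.degrees(np.arctan2(d[1],d[0])),np.linalg.norm(e),np.degrees(np.arctan2(e[1],e[0])))
# side view tips/grip
for px in((269.5,270.2),(267.5,275.5)): print('side tip',onz('side',*px,.0025))
for px in((248.5,272.5),): print('side foot',onz('side',*px,.0))
```

```text
wire centroid [ 0.46363959 -0.2201184 ]
grip px 341.0252225519288 210.86053412462908 [ 0.42566359 -0.19794315  0.034     ] [ 0.42878123 -0.20119978  0.017     ]
(array([ 0.42952276, -0.2016453 ,  0.01495141]), np.float64(0.0007240955751269269))
tip [ 0.48687597 -0.21891839  0.0025    ]
tip [ 0.47757655 -0.23648078  0.0025    ]
0.06391229164784541 -27.747915163526677 0.04397634382206101 -30.281847178785224
0.06165351753424273 -27.044046614261084 0.041686816821874285 -29.379391465312327
0.05879187010964645 -26.305765225232843 0.03879708203550953 -28.43403997681311
side tip [ 0.48680459 -0.21585952  0.0025    ]
side tip [ 0.47508415 -0.2344036   0.0025    ]
side foot [ 0.4296878  -0.20778087  0.        ]
```

Call:
jog_arm:
  rows:
    - [0, -0.512, 0.415, 0, 0, 0, 16]
    - [0, -0.512, 0.415, 0, 0, 0, 16]
    - [0, -0.512, 0.415, 0, 0, 0, 16]
    - [0, -0.512, 0.415, 0, 0, 0, 16]
    - [0, -0.512, 0.415, 0, 0, 0, 16]
    - [0, -0.512, 0.415, 0, 0, 0, 16]
    - [0, -0.512, 0.415, 0, 0, 0, 16]
    - [0, -0.512, 0.415, 0, 0, 0, 16]
    - [0, -0.512, 0.415, 0, 0, 0, 16]
    - [0, -0.512, 0.415, 0, 0, 0, 16]
    - [0, -0.512, 0.415, 0, 0, 0, 16]
    - [0, -0.512, 0.415, 0, 0, 0, 16]
    - [0, -0.512, 0.415, 0, 0, 0, 16]
    - [0, -0.512, 0.415, 0, 0, 0, 16]
    - [0.03, -0.512, 0.415, 0, 0, 0, 16]
    - [0.06, -0.512, 0.415, 0, 0, 0, 16]
    - [0.06, -0.512, 0.415, 0, 0, 0, 16]
  force: 30

```text
time: 1.8
tool_pos: [0.4396, 0.0401, 0.1666]
tcp_rot: [0.22, 1.569, -0.225]
wrist_force: [-0.5, -0.5, -0.4]
width: 0.164
```

Call:
jog_arm:
  rows:
    - [0, 0, 0.004, 0, 0, 0, 16]
    - [0.005, 0, 0.004, 0, 0, 0, 16]
    - [0.01, 0, 0.004, 0, 0, 0, 16]
    - [0.015, 0, 0.004, 0, 0, 0, 16]
    - [0.015, 0, 0.004, 0, 0, 0, 16]

```text
time: 2.3
tool_pos: [0.443, 0.0391, 0.1512]
tcp_rot: [0.22, 1.57, -0.225]
wrist_force: [-0.4, 0.4, -0.5]
width: 0.16
```

Run:
```python
from h import *
s=shot('side','s1');t=shot('top','t1');st=monitor.read_state();print(st['tool_pos'],st['wrist_force'])
a=cv2.resize(s[145:225,200:280],(400,400),interpolation=cv2.INTER_CUBIC)
b=cv2.resize(t[150:230,235:315],(400,400),interpolation=cv2.INTER_CUBIC)
cv2.imwrite('pics/c1.png',np.hstack([a,b]))
```

```text
[0.44333294 0.03903032 0.15162459] [-0.34389189  0.75509217 -0.56633216]
```

View pics/c1.png

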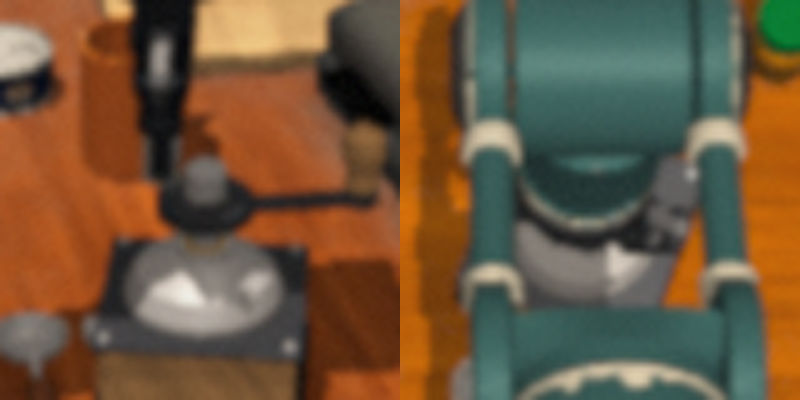

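The side view shows the fingertips just left of the spindle head, above the hub disc's near side (crop px about (165,175)), clear of the head. Next, descend.

Call:
jog_arm:
  rows:
    - [0.003, 0, 0, 0, 0, 0, 16]
    - [0.006, 0, 0, 0, 0, 0, 16]
    - [0.009, 0, 0, 0, 0, 0, 16]
    - [0.011, 0, 0, 0, 0, 0, 16]
    - [0.013, 0, 0, 0, 0, 0, 16]
    - [0.015, 0, 0, 0, 0, 0, 16]
    - [0.015, 0, 0, 0, 0, 0, 16]

```text
time: 3.1
tool_pos: [0.4432, 0.039, 0.1366]
tcp_rot: [0.22, 1.569, -0.225]
wrist_force: [0.5, -0.4, -0.5]
width: 0.157
```

Call:
jog_arm:
  rows:
    - [0.0015, 0, 0, 0, 0, 0, 16]
    - [0.003, 0, 0, 0, 0, 0, 16]
    - [0.0045, 0, 0, 0, 0, 0, 16]
    - [0.006, 0, 0, 0, 0, 0, 16]
    - [0.006, 0, 0, 0, 0, 0, 16]

```text
time: 3.6
tool_pos: [0.4434, 0.039, 0.1305]
tcp_rot: [0.22, 1.569, -0.225]
wrist_force: [-0.5, 1.4, 2.5]
width: 0.161
```

Contact (2.5 N), continuing gently.

Call:
jog_arm:
  rows:
    - [0.001, 0, 0, 0, 0, 0, 16]
    - [0.002, 0, 0, 0, 0, 0, 16]
    - [0.003, 0, 0, 0, 0, 0, 16]
    - [0.004, 0, 0, 0, 0, 0, 16]

```text
time: 4.0
tool_pos: [0.4435, 0.0391, 0.1289]
tcp_rot: [0.22, 1.569, -0.225]
wrist_force: [-9.9, 0.3, 25.2]
width: 0.162
```

Call:
jog_arm:
  rows:
    - [-0.002, 0, 0, 0, 0, 0, 16]
    - [-0.002, 0, 0, 0, 0, 0, 16]

```text
time: 4.2
tool_pos: [0.4439, 0.0391, 0.1311]
tcp_rot: [0.22, 1.568, -0.225]
wrist_force: [0.1, 0.9, 0.4]
width: 0.156
```

Run:
```python
from h import *
s=shot('side','s2');st=monitor.read_state();print(st['tool_pos'],st['wrist_force'])
s1=cv2.imread('pics/s1.png')
a,b=[cv2.resize(x[165:205,215:255],(400,400),interpolation=cv2.INTER_CUBIC) for x in (s1,s)]
cv2.imwrite('pics/c2.png',np.hstack([a,b]))
```

```text
[0.44352579 0.03904033 0.13057778] [-0.78888938 -0.57840579 -0.25437086]
```

View pics/c2.png

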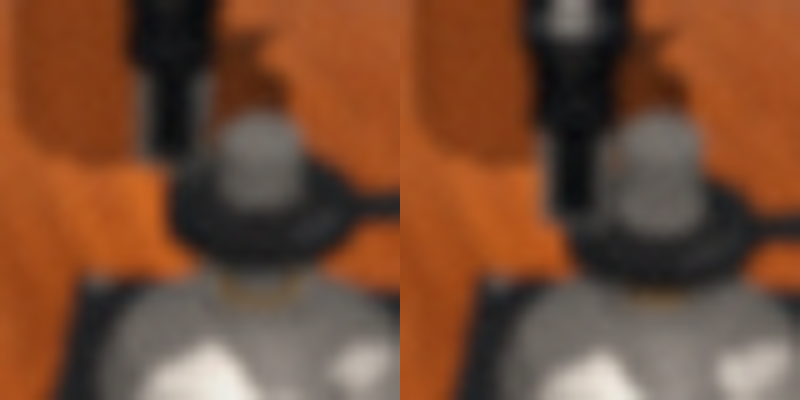

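Call:
jog_arm:
  rows:
    - [0.0005, 0, 0, 0, 0, 0, 16]
    - [0.001, 0, 0, 0, 0, 0, 16]
    - [0.001, 0, 0, 0, 0, 0, 16]

```text
time: 4.55
tool_pos: [0.4433, 0.039, 0.1294]
tcp_rot: [0.22, 1.57, -0.225]
wrist_force: [0.1, -0.2, 3.1]
width: 0.158
```

Call:
jog_arm:
  rows:
    - [0.0005, 0, 0, 0, 0, 0, 16]
    - [0.0005, 0, 0, 0, 0, 0, 16]

```text
time: 4.75
tool_pos: [0.4433, 0.039, 0.1293]
tcp_rot: [0.22, 1.57, -0.225]
wrist_force: [-3.2, 0.5, 6.1]
width: 0.158
```

Call:
jog_arm:
  rows:
    - [-0.03, 0, 0, 0, 0, 0, 16]
    - [-0.06, 0, 0, 0, 0, 0, 16]
    - [-0.06, -0.05, 0.007, 0.05, 0, 0, 16]
    - [-0.06, -0.1, 0.014, 0.1, 0, 0, 16]
    - [-0.02, -0.14, 0.02, 0.15, 0, 0, 16]
    - [0.03, -0.159, 0.022, 0.19, 0, 0, 16]
    - [0.07, -0.159, 0.022, 0.19, 0, 0, 16]
    - [0.105, -0.159, 0.022, 0.19, 0, 0, 16]
    - [0.115, -0.159, 0.022, 0.19, 0, 0, 16]
    - [0.119, -0.159, 0.022, 0.19, 0, 0, 16]
    - [0.122, -0.159, 0.022, 0.19, 0, 0, 16]
    - [0.122, -0.159, 0.022, 0.19, 0, 0, 16]

```text
time: 5.95
tool_pos: [0.4206, -0.1203, 0.0093]
tcp_rot: [0.367, 1.546, -0.374]
wrist_force: [0.3, -0.1, 0.3]
width: 0.161
```

Call:
jog_arm:
  rows:
    - [0.002, 0, 0, 0, 0, 0, 16]
    - [0.004, 0, 0, 0, 0, 0, 16]
    - [0.006, 0, 0, 0, 0, 0, 16]
    - [0.0075, 0, 0, 0, 0, 0, 16]
    - [0.0075, 0, 0, 0, 0, 0, 16]

```text
time: 6.45
tool_pos: [0.4202, -0.1202, 0.0016]
tcp_rot: [0.367, 1.546, -0.374]
wrist_force: [-0.2, -0.6, 0.5]
width: 0.164
```

Call:
jog_arm:
  rows:
    - [0.001, 0, 0, 0, 0, 0, 16]
    - [0.002, 0, 0, 0, 0, 0, 16]
    - [0.002, 0, 0, 0, 0, 0, 16]

```text
time: 6.75
tool_pos: [0.4203, -0.1202, 0.0003]
tcp_rot: [0.367, 1.547, -0.374]
wrist_force: [-2.9, 1.7, 9.1]
width: 0.159
```

Call:
jog_arm:
  rows:
    - [-0.03, 0, 0, 0, 0, 0, 50]
    - [-0.06, -0.01, 0.007, 0, 0, 0, 50]
    - [-0.06, -0.04, 0.026, 0, 0, 0, 50]
    - [-0.06, -0.0675, 0.0432, 0, 0, 0, 50]
    - [-0.06, -0.0675, 0.0432, 0, 0, 0, 50]
    - [-0.06, -0.0675, 0.0432, 0, 0, 0, 50]
    - [-0.05, -0.0675, 0.0432, 0, 0, 0, 50]

```text
time: 7.45
tool_pos: [0.429, -0.1996, 0.0508]
tcp_rot: [0.367, 1.545, -0.374]
wrist_force: [-0.6, -0.1, 1.2]
width: 0.5
```

Run:
```python
from h import *
s=shot('side','s3');t=shot('top','t3');st=monitor.read_state();print(st['tool_pos'],st['wrist_force'])
print(R.from_rotvec(st['tcp_rot']).as_matrix().round(3))
a=cv2.resize(s[235:295,225:285],(400,400),interpolation=cv2.INTER_CUBIC)
b=cv2.resize(t[180:230,320:370],(400,400),interpolation=cv2.INTER_CUBIC)
cv2.imwrite('pics/c3.png',np.hstack([a,b]))
```

```text
[ 0.42667005 -0.1981778   0.04845018] [ 0.28968235 -0.27956195 -0.81541166]
[[-0.012  0.454  0.891]
 [-0.001  0.891 -0.454]
 [-1.    -0.006 -0.01 ]]
```

View pics/c3.png

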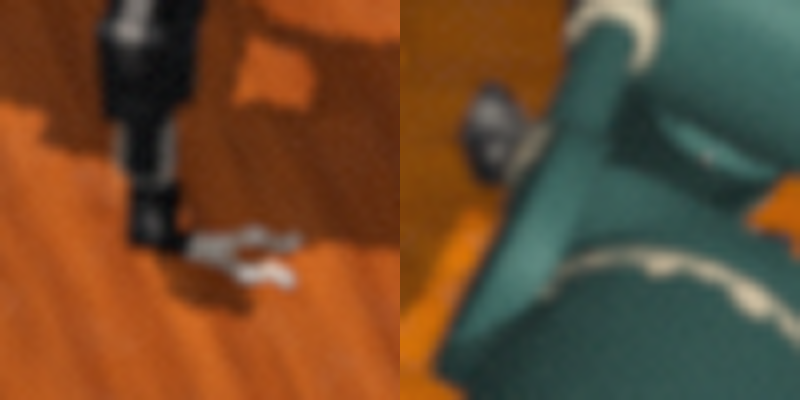

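The side crop shows the fingers straight above the black grip (finger centre about 149, grip about 153), in line. Descend and grip.

Call:
jog_arm:
  rows:
    - [0.015, 0, 0.0, 0, 0, 0, 50]
    - [0.03, 0, 0.0, 0, 0, 0, 50]
    - [0.038, 0, 0, 0, 0, 0, 50]
    - [0.043, 0, 0, 0, 0, 0, 50]
    - [0.043, 0, 0, 0, 0, 0, 50]
    - [0.043, 0, 0, 0, 0, 0, 30]
    - [0.043, 0, 0, 0, 0, 0, 20]
    - [0.043, 0, 0, 0, 0, 0, 12]
    - [0.043, 0, 0, 0, 0, 0, 5]
    - [0.043, 0, 0, 0, 0, 0, 5]
    - [0.043, 0, 0, 0, 0, 0, 5]
    - [0.043, 0, 0, 0, 0, 0, 5]
  force: 60

```text
time: 8.75
tool_pos: [0.4269, -0.1985, 0.0062]
tcp_rot: [0.367, 1.549, -0.373]
wrist_force: [-0.8, 0.3, 6.2]
width: 0.152
```

Call:
jog_arm:
  rows:
    - [-0.015, 0, 0, 0, 0, 0, 5]
    - [-0.05, 0, 0, 0, 0, 0, 5]
    - [-0.1, 0, 0, 0, 0, 0, 5]
    - [-0.15, 0.02, -0.014, -0.1, 0, 0, 5]
    - [-0.175, 0.05, -0.035, -0.25, 0, 0, 5]
    - [-0.175, 0.09, -0.063, -0.4, 0, 0, 5]
    - [-0.175, 0.12, -0.084, -0.55, 0, 0, 5]
    - [-0.175, 0.1454, -0.1015, -0.7, 0, 0, 5]
    - [-0.175, 0.1454, -0.1015, -0.85, 0, 0, 5]
    - [-0.175, 0.1454, -0.1015, -1.0, 0, 0, 5]
    - [-0.175, 0.1454, -0.1015, -1.12, 0, 0, 5]
    - [-0.175, 0.1454, -0.1015, -1.17, 0, 0, 5]
    - [-0.175, 0.1454, -0.1015, -1.17, 0, 0, 5]
    - [-0.175, 0.1454, -0.1015, -1.17, 0, 0, 5]

```text
time: 10.15
tool_pos: [0.4041, -0.0227, 0.181]
tcp_rot: [-0.544, 1.512, 0.549]
wrist_force: [-0.5, -0.1, -0.5]
width: 0.153
```

Run:
```python
from h import *
s=shot('side','s4');t=shot('top','t4');st=monitor.read_state();print(st['tool_pos'],st['wrist_force'],st['width'],st['q'])
print(R.from_rotvec(st['tcp_rot']).as_matrix().round(4))
a=cv2.resize(s[150:210,200:260],(400,400),interpolation=cv2.INTER_CUBIC)
b=cv2.resize(t[160:230,245:315],(400,400),interpolation=cv2.INTER_CUBIC)
cv2.imwrite('pics/c4.png',np.hstack([a,b]))
```

```text
[ 0.40420207 -0.02274263  0.1810777 ] [-0.87502228  0.12772155 -0.54043943] 0.1520890044201632 [-0.11571245 -0.22201872  2.19415672 -0.00256159  1.18036976 -2.38287457]
[[-0.0111 -0.6422  0.7665]
 [-0.0011  0.7665  0.6422]
 [-0.9999  0.0063 -0.0092]]
```

View pics/c4.png

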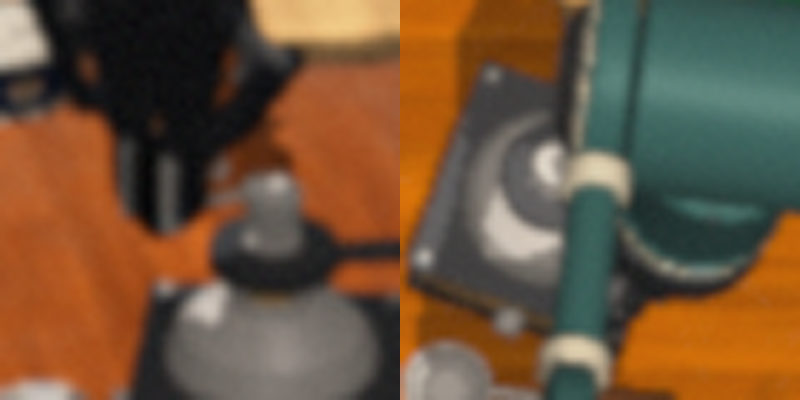

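The side crop shows the clip held level (wire about (230,195)), pointing at the spindle head and above it. I'll refine the axis from the head and plate screws in the first top picture.

Run:
```python
from h import *
t=cv2.imread('pics/top0.png').astype(float)
def cen(u0,v0,r,bg,im=t):
    a=im[v0-r:v0+r+1,u0-r:u0+r+1].min(2); w=np.clip(a-bg,0,None)
    u,v=np.meshgrid(np.arange(u0-r,u0+r+1),np.arange(v0-r,v0+r+1)); return np.array([(u*w).sum()/w.sum(),(v*w).sum()/w.sum()])
sc=[cen(u,v,2,95) for u,v in((260,172),(293,184),(248,204),(282,217))]
print(np.round(sc,2))
for z in(.075,.085,.095):
    P=[onz('top',*p,z)[:2] for p in sc]; print(z,np.mean(P,0),np.linalg.norm(P[0]-P[1]),np.linalg.norm(P[0]-P[2]),np.mean([P[0],P[3]],0),np.mean([P[1],P[2]],0))
h=cen(272,188,5,110); print('head',h,onz('top',*h,.157))
h=cen(272,188,5,150); print('head',h,onz('top',*h,.157))
print(t[182:196,264:281].min(2).astype(int))
```

```text
[[260.79 172.8 ]
 [293.03 184.4 ]
 [248.85 204.54]
 [281.64 216.3 ]]
0.075 [0.46704085 0.03373313] 0.11045257479095916 0.1111660293018313 [0.46719017 0.03366984] [0.46689153 0.03379641]
0.085 [0.46485572 0.03404108] 0.10965919261571258 0.1103675223742387 [0.46500396 0.03397825] [0.46470747 0.03410391]
0.095 [0.46267058 0.03434903] 0.10886581044046605 0.10956901544664621 [0.46281776 0.03428665] [0.46252341 0.0344114 ]
head [272.14485033 188.11288686] [0.46850617 0.03335668 0.157     ]
head [272.13749204 188.07702101] [0.46861674 0.03338042 0.157     ]
[[102  97  90  92  92  93  90  93  92  94  92  90  91  97 108 113 112]
 [101  95  93  93  92  92  92  98 101  99  96  94  94  96 108 119 118]
 [101  94  92  92  94  98 109 129 135 129 118 103  96  94  98 110 128]
 [ 93  92  93  96 101 124 161 178 181 177 160 135 107  96  93 102 122]
 [ 92  92  93  97 118 156 186 195 197 197 191 169 131 102  91  96 113]
 [ 92  91  91 100 135 175 193 193 189 192 198 186 151 108  91  93 102]
 [ 94  93  95 106 142 183 194 190 186 187 195 190 157 113  94  91  96]
 [ 93  94  94 104 138 177 194 193 185 187 196 187 151 108  92  92  98]
 [ 93  94  93  99 120 161 189 198 195 195 193 170 133 101  91  91  96]
 [ 93  92  94  93 102 130 165 185 188 185 170 140 106  93  91  91  97]
 [ 91  92  92  91  93 103 124 142 149 145 131 106  95  93  92  90  99]
 [ 92  92  94  93  91  92  96 105 107 103  98  92  93  94  91  93 105]
 [ 94  91  92  93  92  92  92  96  94  92  91  91  93  93  91  97 121]
 [102  88  91  91  93  92  92  93  93  93  92  93  92  91  92 103 136]]
```

Call:
jog_arm:
  rows:
    - [0.015, 0.0015, 0, 0, 0, 0, 5]
    - [0.03, 0.0015, 0, 0, 0, 0, 5]
    - [0.04, 0.0015, 0, 0, 0, 0, 5]
    - [0.0428, 0.0015, 0, 0, 0, 0, 5]
    - [0.0428, 0.0015, 0, 0, 0, 0, 5]
    - [0.0428, 0.0015, 0, 0, 0, 0, 5]

```text
time: 10.85
tool_pos: [0.4033, -0.0217, 0.1388]
tcp_rot: [-0.544, 1.511, 0.548]
wrist_force: [-0.3, 1.1, -0.0]
width: 0.152
```

Run:
```python
from h import *
s=shot('side','s5');st=monitor.read_state();print(st['tool_pos'],st['wrist_force'],st['width'])
M=R.from_rotvec(st['tcp_rot']).as_matrix();print(M.round(4)); print(M.T@(np.array([.4685,.0335,.1382])-st['tool_pos']))
a=cv2.resize(s[160:210,205:265],(780,600),interpolation=cv2.INTER_CUBIC)
a=np.clip(a.astype(float)*1.5,0,255).astype(np.uint8)
cv2.imwrite('pics/c5.png',a)
```

```text
[ 0.40339904 -0.0217582   0.13900334] [-0.32548236  0.02485563  0.22061442] 0.15301779026807644
[[-0.0099 -0.642   0.7666]
 [-0.0012  0.7667  0.642 ]
 [-1.      0.0054 -0.0084]]
[9.33347734e-05 5.65985519e-04 8.53927385e-02]
```

View pics/c5.png

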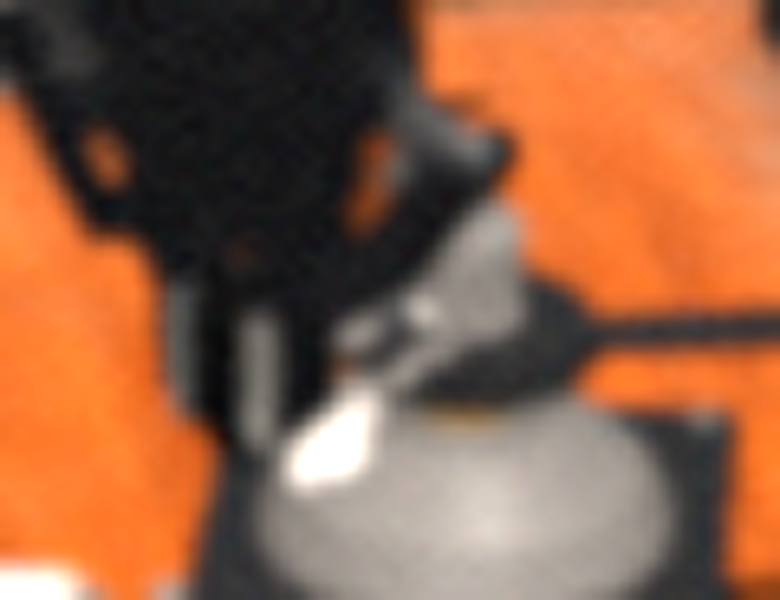

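The side crop shows the clip horseshoe at groove height just in front of the spindle (tips about (415,305)), and the hub flush below.

Call:
jog_arm:
  rows:
    - [0.0001, 0.0005, 0.004, 0, 0, 0, 5]
    - [0.0001, 0.0005, 0.008, 0, 0, 0, 5]
    - [0.0002, 0.0005, 0.012, 0, 0, 0, 5]
    - [0.0003, 0.0005, 0.016, 0, 0, 0, 5]
    - [0.0003, 0.0005, 0.019, 0, 0, 0, 5]
    - [0.0003, 0.0005, 0.022, 0, 0, 0, 5]
    - [0.0003, 0.0005, 0.022, 0, 0, 0, 5]

```text
time: 11.6
tool_pos: [0.4202, -0.007, 0.1385]
tcp_rot: [-0.545, 1.511, 0.548]
wrist_force: [-0.1, -0.2, -1.1]
width: 0.151
```

Call:
jog_arm:
  rows:
    - [0, 0, 0.002, 0, 0, 0, 5]
    - [0, 0, 0.004, 0, 0, 0, 5]
    - [0, 0, 0.006, 0, 0, 0, 5]
    - [0, 0, 0.008, 0, 0, 0, 5]

```text
time: 12.0
tool_pos: [0.4245, -0.003, 0.1376]
tcp_rot: [-0.546, 1.516, 0.548]
wrist_force: [-4.8, -7.1, -0.4]
width: 0.148
```

Call:
jog_arm:
  rows:
    - [0, 0, 0.0015, 0, 0, 0, 5]
    - [0, 0, 0.003, 0, 0, 0, 5]

```text
time: 12.2
tool_pos: [0.4258, -0.0021, 0.1376]
tcp_rot: [-0.548, 1.519, 0.548]
wrist_force: [-5.4, -5.9, 3.5]
width: 0.151
```

Run:
```python
from h import *
st=monitor.read_state();print(st['tool_pos'],st['wrist_force'],st['torque'])
M=R.from_rotvec(st['tcp_rot']).as_matrix();print(M.round(4)); print(M.T@(np.array([.4685,.0335,.1382])-st['tool_pos']))
```

```text
[ 0.42578774 -0.00212641  0.13756458] [-5.4035736  -5.93603306  3.46747522] [-0.94344775  0.77479692 -0.06757861]
[[-0.0169 -0.6429  0.7657]
 [-0.006   0.7659  0.6429]
 [-0.9998  0.0062 -0.0168]]
[-0.00157295 -0.00017082  0.05560107]
```

Call:
jog_arm:
  rows:
    - [-0.0008, 0, 0.0005, 0, -0.008, 0, 5]
    - [-0.0009, 0, 0.002, 0, -0.009, 0, 5]
    - [-0.0009, 0, 0.0035, 0, -0.009, 0, 5]

```text
time: 12.5
tool_pos: [0.4277, -0.0005, 0.1381]
tcp_rot: [-0.545, 1.512, 0.549]
wrist_force: [-1.7, -4.7, -0.3]
width: 0.152
```

```bash
cat > st.py <<'E'
from h import *
st=monitor.read_state();print(st['time'],st['tool_pos'],st['wrist_force'],st['width'])
M=R.from_rotvec(st['tcp_rot']).as_matrix();print('zvert',M[2,2].round(4),'yvert',M[2,1].round(4)); print('to axis',(M.T@(np.array([.4685,.0335,.1382])-st['tool_pos'])).round(4),'Ftool',(M.T@st['wrist_force']).round(1),'bore under above hub',(st['tool_pos'][2]-.0063-.1289+.042*(M[2,2]+.009)).round(5))
E
python3 st.py
```

```text
12.5 [ 0.42772608 -0.00047447  0.13806541] [-1.67962216 -4.72180908 -0.30279345] 0.1516949886676492
zvert -0.0098 yvert 0.0064
to axis [-0.0007 -0.0002  0.0531] Ftool [ 0.3 -2.5 -4.3] bore under above hub 0.00283
```

Call:
jog_arm:
  rows:
    - [-0.0002, 0, 0.002, 0, -0.002, 0, 5]
    - [-0.0003, 0, 0.004, 0, -0.003, 0, 5]
    - [-0.0003, 0, 0.0055, 0, -0.003, 0, 5]

```text
time: 12.8
tool_pos: [0.4334, 0.0038, 0.1389]
tcp_rot: [-0.543, 1.506, 0.55]
wrist_force: [1.1, 0.1, -0.6]
width: 0.154
```

```bash
python3 st.py
```

```text
12.8 [0.43335737 0.00380701 0.13890524] [ 1.12985768  0.06687794 -0.60694042] 0.15423259584934598
zvert -0.0036 yvert 0.0056
to axis [0.0005 0.0002 0.046 ] Ftool [ 0.6 -0.7  0.9] bore under above hub 0.00393
```

Call:
jog_arm:
  rows:
    - [0.0005, 0, 0.001, 0, 0.004, 0, 5]
    - [0.0006, 0, 0.002, 0, 0.005, 0, 5]
    - [0.0006, 0, 0.002, 0, 0.005, 0, 5]

```text
time: 13.1
tool_pos: [0.4347, 0.005, 0.1382]
tcp_rot: [-0.546, 1.512, 0.549]
wrist_force: [-0.4, -2.2, -0.0]
width: 0.158
```

```bash
python3 st.py
```

```text
13.1 [0.43474837 0.0049797  0.13817946] [-0.3723521  -2.15926606 -0.04177809] 0.15818077524885313
zvert -0.0095 yvert 0.0056
to axis [-0.0004  0.0001  0.0442] Ftool [ 0.  -1.4 -1.7] bore under above hub 0.00296
```

Call:
jog_arm:
  rows:
    - [0, 0, 0.001, 0, 0, 0, 5]
    - [0, 0, 0.0015, 0, 0, 0, 5]
    - [0, 0, 0.0015, 0, 0, 0, 5]

```text
time: 13.4
tool_pos: [0.4348, 0.0051, 0.1377]
tcp_rot: [-0.547, 1.515, 0.549]
wrist_force: [-2.9, -5.1, -0.5]
width: 0.155
```

```bash
python3 st.py
```

```text
13.4 [0.43484629 0.00513324 0.13770232] [-2.92538112 -5.09236473 -0.50928479] 0.15509114207394142
zvert -0.0125 yvert 0.0058
to axis [-0.001   0.0001  0.044 ] Ftool [ 0.6 -2.  -5.5] bore under above hub 0.00236
```

Call:
jog_arm:
  rows:
    - [-0.0005, 0, -0.001, 0, -0.003, 0, 5]
    - [-0.0005, 0, -0.002, 0, -0.003, 0, 5]
    - [-0.0005, 0, -0.003, 0, -0.003, 0, 5]

```text
time: 13.7
tool_pos: [0.4333, 0.0036, 0.1386]
tcp_rot: [-0.545, 1.51, 0.549]
wrist_force: [1.8, 2.0, -0.8]
width: 0.158
```

```bash
python3 st.py
```

```text
13.7 [0.43327971 0.00361366 0.13857389] [ 1.80411875  1.9877681  -0.81479674] 0.15806814370669717
zvert -0.0073 yvert 0.0053
to axis [0.     0.0002 0.0462] Ftool [0.8 0.4 2.7] bore under above hub 0.00344
```

Call:
jog_arm:
  rows:
    - [0.0005, 0, 0.001, 0, 0, 0, 5]
    - [0.0009, 0, 0.001, 0, 0, 0, 5]
    - [0.0009, 0, 0.001, 0, 0, 0, 14]
    - [0.0009, 0, 0.001, 0, 0, 0, 18]
    - [0.0009, 0, 0.001, 0, 0, 0, 24]
    - [0.0009, 0, 0.001, 0, 0, 0, 32]
    - [0.0009, 0, 0.001, 0, 0, 0, 40]
    - [0.0009, 0, 0.001, 0, 0, 0, 40]
  force: 20

```text
time: 14.5
tool_pos: [0.4341, 0.0042, 0.1377]
tcp_rot: [-0.545, 1.51, 0.549]
wrist_force: [-0.1, 0.6, -0.3]
width: 0.401
```

Call:
jog_arm:
  rows:
    - [-0.01, 0, 0, 0, 0, 0, 40]
    - [-0.03, 0, 0, 0, 0, 0, 40]
    - [-0.07, 0, 0, 0, 0, 0, 40]
    - [-0.11, 0, 0, 0, 0, 0, 40]
    - [-0.13, 0, 0, 0, 0, 0, 40]
    - [-0.13, 0.04, 0.03, 0, 0, 0, 40]
    - [-0.13, 0.08, 0.065, 0, 0, 0, 40]
    - [-0.13, 0.12, 0.1, 0, 0, 0, 40]
    - [-0.13, 0.16, 0.135, 0, 0, 0, 40]
    - [-0.13, 0.2, 0.17, 0, 0, 0, 40]
    - [-0.13, 0.2, 0.17, 0, 0, 0, 40]
    - [-0.13, 0.2, 0.17, 0, 0, 0, 40]

```text
time: 15.7
tool_pos: [0.4367, 0.2685, 0.2679]
tcp_rot: [-0.548, 1.509, 0.552]
wrist_force: [0.4, -0.0, 0.5]
width: 0.402
```

Run:
```python
from h import *
s=shot('side','s6');t=shot('top','t6');st=monitor.read_state();print(st['time'],st['tool_pos'])
a=cv2.resize(s[155:215,205:265],(400,400),interpolation=cv2.INTER_CUBIC)
b=cv2.resize(t[150:230,240:320],(400,400),interpolation=cv2.INTER_CUBIC)
cv2.imwrite('pics/c6.png',np.hstack([a,b]))
t0=cv2.imread('pics/top0.png');d=cv2.absdiff(t,t0).max(2);print('diff outside', {n:int((d[v-10:v+10,u-10:u+10]>45).sum()) for n,(u,v) in dict(mug=(180,184),tin=(144,211),jar=(312,156),soy=(364,158),spoon=(275,230)).items()})
```

```text
15.8 [0.43677797 0.26614905 0.2676832 ]
diff outside {'mug': 388, 'tin': 0, 'jar': 0, 'soy': 0, 'spoon': 0}
```

View pics/c6.png

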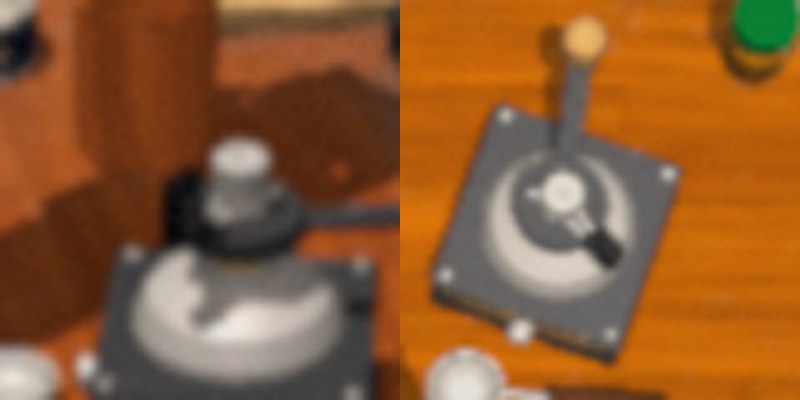

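The top crop shows the clip round the spindle: tail and black grip at (605,250) about 14 px (41 mm) from the head at (565,193), with one arm tip visible on the far side at (532,190). The hub sits low and the crank is unchanged. I'll do a last numeric check and hand in.

Run:
```python
from h import *
from workcell import finish_job
t=shot('top');a=t.astype(int);u,v=np.meshgrid(np.arange(512),np.arange(384))
g=np.clip(55-a.max(2),0,None)*((abs(u-281)<6)&(abs(v-200)<6)); p=[(u*g).sum()/g.sum(),(v*g).sum()/g.sum()]
P=onz('top',*p,.155);d=P[:2]-[.4685,.0335];print(p,P,np.linalg.norm(d),np.degrees(np.arctan2(-d[1],-d[0])))
st=monitor.read_state();print(st['time'],st['wrist_force'],finish_job())
```

```text
[np.float64(280.219512195122), np.float64(199.6219512195122)] [0.43401287 0.00852505 0.155     ] 0.04258063145799487 35.911369240801044
the job is handed in; nothing more can be done
15.85 [ 0.66345404  0.69951293 -0.08410115] None
```

The hub is home, the clip has snapped into the groove and I've let go of it. The job was handed in at 15.85 s with the arm clear and touching nothing.

- **Hub:** I pushed it down beside the spindle head until it stopped hard. It did not move further at a peak of 25 N (about 4 N moves it), which is firmer than planned. Touching the table with the same finger opening puts its top face at about 129 mm above the work surface.
- **Clip:** I pushed it in with its underside about 3 mm above the hub face; readings ran from about 2.0 to 3.9 mm as the tool tilted under load. The sideways force rose to about 8 N, then dropped to zero as it snapped. It then stopped at the back of the bore at 5.5 N, and a gentle pull back was held at 2.7 N.
- **Last checks:** The final picture shows the grip 42.6 mm from the spindle axis (42 expected). It points at 36°, against the 40° I pushed it in at, which is within what the pixels can show.
- **Bystanders:** Tin, jar, bottle and spoon look unchanged from the first picture. The mug could not be compared because the arm hung over it in the last view, but nothing went near it below its rim.
- **One disagreement:** The side camera put the spindle head about 2 mm lower than touch did. I relied on the touch for height.

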